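# Slide a test cartridge along the guide rail into the analyser's corner pocket

## Task

A filled test cartridge lies askew on the analyser's steel deck; its sample port is open, so only push it and never lift or tip it. With the fingertips push it back until its long side lies flat against the guide rail, then, keeping it against the rail, push it along into the corner pocket until it is fully home against the reader and the sprung roller has dropped into its side notch. Only then press the round start key on the reader fully down and let it go; leave the bottles, gauze roll and forceps round the analyser where they stand.

Things in the scene. Friction and masses are not known exactly. Their poses are not given: they have to be found in the camera images.
- analyser: Bench-top cartridge analyser, fixed, 145 x 340 mm (x -85 to +60, y -170 to +170 mm). Origin: on the bench under its middle; z up. The cartridge slides along its +y. The flat steel deck is 12 mm above the bench, open at its -x side and -y end. At the +y end the white reader housing (top 57 mm above the bench) has a flat grey dock plate, its face at y = +85 mm: the end stop.
- rail_face (a point): Foot of the guide rail's inner face, on the deck, at the middle of its length (analyser x = +42, y = -40, z = +12 mm). The rail runs along the analyser's y from -165 to +85 mm and stands 10 mm above the deck.
- pocket_home (a point): Point on the deck where the cartridge's origin is when fully home (analyser x +22, y +53, z +12 mm). The pocket lies between rail, reader face and a metal keeper facing the rail: keeper face at x = 0, so the pocket is 42 mm wide, from its flared mouth at y = 32 mm to the reader. The keeper stands 10 mm above the deck, a strap on it 15 mm, ending at x = -7 mm.
- catch (a joint): Sprung vertical steel roller, 10 mm diameter, in the keeper at analyser y = 53 mm. 0 = fully out, 6 mm into the pocket from the keeper's face; grows (m, to 0.006) as it is pushed back from the rail. The cartridge's plain side pushes it back to 0.004 (about 4 N); it drops to about 0 in the notch when the cartridge is home.
- cartridge: White flat test cartridge, 40 (x) x 64 (y) x 16 mm, 60 g, loose on the deck. Origin: centre of its underside. Its +y end goes against the reader, its straight +x side against the rail; the -x side has a V notch (15 mm wide, 6 deep) at its middle and 6 mm chamfered corners. Starts within 0.4 rad of its right way round, off the rail and short of the pocket.
- start_key (a joint): Travel of the start key: 0 = up, grows as it is pressed to 0.005 m (fully down, 4 N); it springs back up.
- start_key_top (a point): Centre of the top of the round start key (26 mm diameter), standing 8 mm above the reader housing's top, is pressed straight down.
- saline_bottle: White-capped clear bottle, 43 mm wide, 98 mm high, standing behind the rail; to be left alone. Origin: centre of its underside.
- dropper_bottle: Small amber dropper bottle, 34 mm wide, 102 mm high, standing behind the rail; to be left alone. Origin: centre of its underside.
- forceps: Steel forceps, 17 x 141 x 9 mm, lying on the bench beyond the -y end of the analyser; to be left alone. Origin: centre of its underside.
- gauze_roll: White gauze roll, 47 mm wide, 59 mm high, standing on the bench beyond the +y end of the analyser; to be left alone. Origin: centre of its underside.
Mind the look-alikes: they are no part of the job. What is meant by the cartridge is not purple, and is the larger of those in its own colour.

How it is judged (in metres and radians):
On the way, in this order (a step that is already met when the one before it is completed fails the run):
1. the cartridge lies flat against the guide rail, still short of the pocket (x of cartridge in the frame of analyser above 0.0195 m and angle between the y axis of cartridge and the y axis of analyser, either way round below 0.06 rad and y of cartridge in the frame of analyser below 0 m), for 0.1 s.
2. the cartridge is fully home in the corner pocket with the roller in its notch (x of cartridge in the frame of analyser above 0.0195 m and angle between the y axis of cartridge and the y axis of analyser, either way round below 0.05 rad and y of cartridge in the frame of analyser above 0.05 m and value of joint catch below 0.0015 m), for 0.2 s.
3. the start key is pressed fully down (value of joint start_key above 0.004 m), for 0.05 s.
At the end, for the whole second after the job is handed in: The cartridge rests flat on the deck in the corner pocket: within 2.5 mm of the rail, within 3 mm of the end stop, square within 0.05 rad, the catch roller dropped into its notch (catch below 1.5 mm); the start key has been pressed past 4 mm after that and is up again (all of step 2 and height (world z) of cartridge below 0.0145 m and angle between cartridge's own z axis and vertical below 0.05 rad and linear speed of cartridge below 0.01 m/s and value of joint start_key below 0.001 m); the robot touches nothing.
It fails at once if the cartridge is lifted off the deck or tipped (height (world z) of cartridge above 0.019 m or angle between cartridge's own z axis and vertical above 0.2 rad).
It fails at once if the cartridge comes off the rail (over 5 mm or 0.12 rad) on the last stretch before and in the pocket (y of cartridge in the frame of analyser above -0.02 m and (x of cartridge in the frame of analyser below 0.017 m or angle between the y axis of cartridge and the y axis of analyser, either way round above 0.12 rad)).
It fails at once if the start key is pressed while the cartridge is not home (value of joint start_key above 0.0025 m and y of cartridge in the frame of analyser below 0.049 m).
It fails at once if a bottle, the gauze roll or the forceps is disturbed (distance of any of saline_bottle, dropper_bottle, gauze_roll, forceps from where it was at the start of the episode above 0.015 m).
It also fails if it takes over 58 s, if anything falls off the work surface, if the arm or the gripper's body presses on something with over 40 N, if the wrist force passes 120 N, or if a joint passes its speed limit or range.

## Robot

A 6-joint arm with a two-finger parallel gripper is mounted at the origin on a cart in front of the work surface, level with it; the furniture and walls round the work are solid. World frame = base frame: x ahead of the robot, y to its left, z up, the work surface at z = 0. Lengths are in mm, angles in rad, forces in N, time in s.
With the tool pointing down it reaches from about 275 to 750 mm from the base axis. Payload 10.2 kg.
Tool frame: the origin (TCP) lies at the very end of the fingers, on their centre line; the grasp point (between the pads) lies 19 mm behind it; z points along the fingers, y is the line along which they close (so a half turn about z gives the same grasp; the last joint's range is limited). The gripper opens to 85 mm and grips with 20 to 120 N. Pads are 22 mm wide; open, the fingers measure 114 mm over their backs; the gripper's body (76 mm by 85 mm) begins 54 mm behind the grasp point. The pads swing forward as they close: fully open they stand 13 mm farther back than shut.
Start: joints at [1.061, 0.313, 1.498, -0, 1.331, -0.223], TCP at [148.527, 503.558, 231.294] pointing down, gripper open.
Joint ranges: [-2.94, 2.94], [-0.97, 2.17], [0.19, 2.56], [-1.23, 4.37], [0.02, 3.11], [-2.88, 2.88]. Speed limits (rad/s): [2.39, 2.39, 3.01, 3.14, 3.14, 3.14].

## Interface

Orientations are given as a unit quaternion [w, x, y, z].
In Python, from rig import * gives the robot as it stands. The module is installed in compiled form; this text tells all that it offers.
- The arm moves only by the shell command python3 -m crank 'ROWS' [FORCE]. ROWS is JSON, a list that holds one entry, the list of rows, each a list of 7 numbers: the shift along the tool's x, y, z in units of 25 mm (1.0 is 25 mm), then the turn, a rotation vector about the tool's x, y, z in units of 8 degrees (1.0 is 8 degrees), then the finger opening in mm, from 0 to 85.4. A call has exactly 8 rows; each row shifts and turns the commanded pose from where the row before left it, along the tool's axes as they then stand; what a row does not reach is not made up. A row lasts 1/10 s, in which the tool goes at most 50 mm and 8.59 degrees, less where a joint would pass 70% of its speed; a pose out of reach is approached as far as the arm can. A call is refused whole if a number of a shift passes 1 or a number of a turn 1, either way. A call with a gripper value outside its range is refused whole. The fingers move at their own pace and stop on an object; FORCE is the grip in N (left out, the last holds). Time passes only in rows, so rows that do not move let the fingers close, or fill a call up. It gives the time, the measured TCP pose, the force, the opening and the grip force at its end, in the units of the state.
- sense(): the state, without advancing time (a new reading comes with each control period).
- capture(name): name is "scene" or "side" or "wrist"; returns the picture (480x640x3 uint8, blue, green, red); there is no depth.
- camera_model(name): a dict with "fx", "fy", "cx", "cy" (pixels), "world_from_camera" (4x4, takes a point from camera to world coordinates); the wrist camera has in their place "T_tool_cam" (4x4, takes a point from camera to tool coordinates, whose origin is the TCP and whose axes are the flange's). Camera axes: x right, y up, looking along -z (the intrinsics and any distortion apply to the point x, -y, -z); pixel columns grow to the right and rows downward; lengths in mm; the calibration is good to about 2 mm. A picture is of the moment at which its call begins: read the wrist's pose just before it. camera_model takes no time and is no camera call.
- finish_job(): hands the job in; it is judged then, once.
The state is a dict: "time_s": time; "joints": joint angles; "dq": joint speeds; "tau": joint torques, N m; "eef_pos": TCP position; "ee_rot": TCP orientation; "force": force on the tool from outside, world axes, zero at the start; "wrist_torque": the same for the moment, N m; "grip_width": opening from 0.0 (shut) to 1.0 (fully open); "grip_force": force on a finger pad.
Only numpy, scipy, OpenCV 4.12 (cv2) and the standard library are available. Lean on these libraries where they do the work, as an engineer would, in place of code of your own. Each camera call takes 0.05 s, during which the arm holds its last target. There are 200 camera calls.

## Working session

There is one attempt and no reset: what is moved stays moved. The work goes in short steps, Python scripts to look and compute and a shell command to move; the robot and the scene stay as the last step left them, time stands still between calls to the robot, and variables do not carry over. Pictures are saved under pics/ and viewed, at most 10 in all, crops included, and the job is handed in when it is done.

```bash
mkdir -p pics; python3 - <<'E'
from rig import *
import cv2,json,numpy as np
s=sense();print(s)
for n in ["scene","side","wrist"]:
    m=camera_model(n);print(n,{k:np.round(np.array(v),3).tolist() if not isinstance(v,str) else v for k,v in m.items()})
for n in ["scene","side"]:
    cv2.imwrite(f"pics/{n}0.png",capture(n))
E
```

```text
{'time_s': 0.0, 'joints': array([ 1.06059619e+00,  3.13477704e-01,  1.49842975e+00, -5.66698680e-06,
        1.33099857e+00, -2.23393426e-01]), 'dq': array([ 0.00058752, -0.00046377, -0.00123785,  0.00051869, -0.00096552,
       -0.00022659]), 'tau': array([ 1.62280423e-03, -4.12268507e+01, -2.59744066e+01, -7.52445385e-05,
        4.12470661e-03, -1.69012333e-05]), 'eef_pos': array([148.40054086, 503.32526144, 230.72366114]), 'ee_rot': array([-2.32935759e-04,  1.42911658e-01,  9.89735231e-01, -6.13988832e-04]), 'force': array([ 0.10774144,  0.56717446, -0.06057961]), 'wrist_torque': array([-0.02784907, -0.02294078,  0.00810943]), 'grip_force': 0.0, 'grip_width': 1.00123912012679}
scene {'fx': 537.575, 'fy': 537.575, 'cx': 317.4, 'cy': 245.972, 'world_from_camera': [[0.53, 0.439, -0.726, -418.164], [-0.848, 0.255, -0.465, -594.134], [-0.019, 0.862, 0.507, 727.882], [0.0, 0.0, 0.0, 1.0]]}
side {'fx': 496.194, 'fy': 496.194, 'cx': 320.915, 'cy': 236.914, 'world_from_camera': [[0.973, 0.124, -0.193, 344.92], [-0.229, 0.58, -0.782, -847.113], [0.015, 0.805, 0.593, 690.414], [0.0, 0.0, 0.0, 1.0]]}
wrist {'fx': 344.353, 'fy': 344.353, 'cx': 314.644, 'cy': 236.514, 'T_tool_cam': [[-0.0, 0.957, 0.291, 75.499], [1.0, 0.0, 0.001, 0.134], [0.001, 0.291, -0.957, -142.891], [0.0, 0.0, 0.0, 1.0]]}
```

View pics/scene0.png

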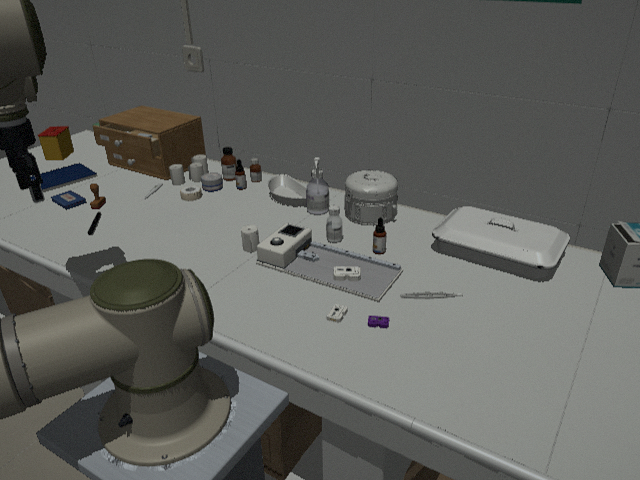

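View pics/side0.png

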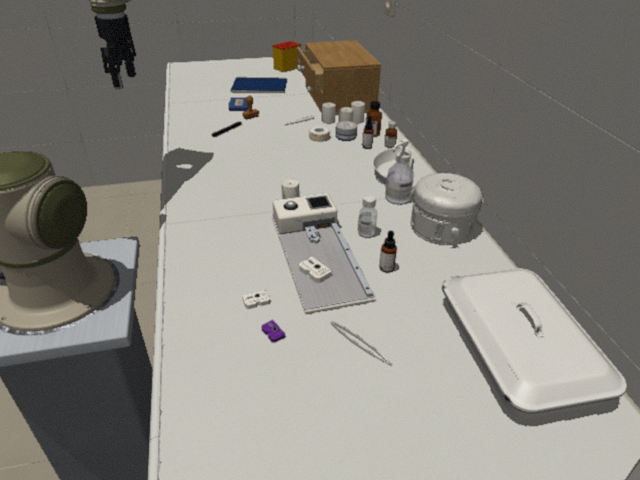

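Candidates for the cartridge are the white one on the deck (scene 347,272 / side 315,268), a smaller white one on the bench (scene 337,313 / side 257,299), and a purple one (scene 378,322 / side 272,330). I choose the one on the deck and check it in a close crop. The reader is at scene (285,243), with its key at the left.

```bash
python3 - <<'E'
import cv2,numpy as np
a=cv2.imread("pics/scene0.png")[215:305,235:415];b=cv2.imread("pics/side0.png")[185:315,262:392]
cv2.imwrite("pics/c1.png",cv2.resize(a,None,fx=4.4,fy=4.4,interpolation=cv2.INTER_CUBIC))
cv2.imwrite("pics/c2.png",cv2.resize(b,None,fx=4.5,fy=4.5,interpolation=cv2.INTER_CUBIC))
E
```

```text
(no output)
```

View pics/c1.png

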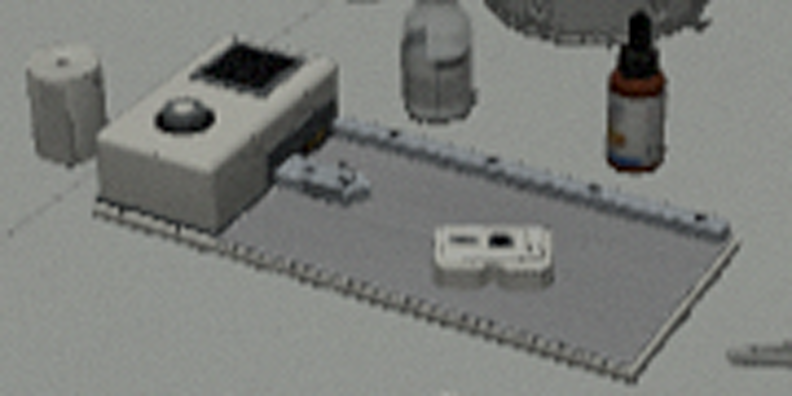

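View pics/c2.png

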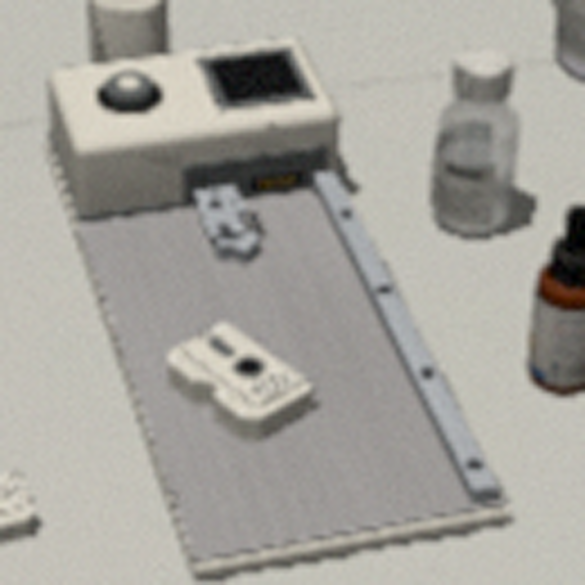

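The crops show the white cartridge on the deck, with its notch towards the open (-x) side. The smaller white one lies off the analyser. Deck front corners are at c1 (632,376) and (738,238), and at c2 (196,570) and (508,512). The key is at c1 (186,108) and c2 (132,90).

```bash
cat > h.py <<'E'
import numpy as np,cv2
from rig import *
from scipy.optimize import least_squares
from scipy.spatial.transform import Rotation as R
def cam(n,s=None):
    m=camera_model(n)
    if n=="wrist":
        q=s["ee_rot"];T=np.eye(4);T[:3,:3]=R.from_quat([q[1],q[2],q[3],q[0]]).as_matrix();T[:3,3]=s["eef_pos"]
        W=T@np.array(m["T_tool_cam"])
    else: W=np.array(m["world_from_camera"])
    return m,W
def ray(c,px,z):
    m,W=c;d=W[:3,:3]@np.array([(px[0]-m["cx"])/m["fx"],-(px[1]-m["cy"])/m["fy"],-1]);o=W[:3,3]
    return o+d*(z-o[2])/d[2]
def proj(c,P):
    m,W=c;p=W[:3,:3].T@(np.asarray(P,float)-W[:3,3]);return np.array([m["cx"]-m["fx"]*p[0]/p[2],m["cy"]+m["fy"]*p[1]/p[2]])
def w2a(A,P):
    c,s=np.cos(A[2]),np.sin(A[2]);d=np.array(P[:2])-A[:2];return np.array([c*d[0]+s*d[1],-s*d[0]+c*d[1]])
def a2w(A,P):
    c,s=np.cos(A[2]),np.sin(A[2]);return np.array([A[0]+c*P[0]-s*P[1],A[1]+s*P[0]+c*P[1],P[2]])
E
python3 - <<'E'
from h import *
sc,sd=cam("scene"),cam("side")
f1=lambda p:(np.array(p)+.5)/4.4-.5+[235,215]
f2=lambda p:(np.array(p)+.5)/4.5-.5+[262,185]
obs=[(sc,f1((632,378)),(-85,-170,12)),(sc,f1((739,238)),(60,-170,12)),(sc,f1((97,207)),(-85,170,12)),
(sd,f2((196,568)),(-85,-170,12)),(sd,f2((510,510)),(60,-170,12)),(sc,f1((728,232)),(50,-165,22)),(sd,f2((80,218)),(-85,85,12))]
r=least_squares(lambda A:np.concatenate([proj(c,a2w(A,P))-p for c,p,P in obs]),[430,0,0.])
r=min([least_squares(lambda A:np.concatenate([proj(c,a2w(A,P))-p for c,p,P in obs]),[430,0,t]) for t in(-1,0,1)],key=lambda r:r.cost)
A=r.x;print(A,r.fun.reshape(-1,2).round(1).tolist());np.save("A.npy",A)
for c,l in((sc,[f1(p) for p in((437,228),(549,226),(552,262),(437,262))]),(sd,[f2(p) for p in((168,350),(220,322),(313,383),(262,420))])):
    print([w2a(A,ray(c,p,28)).round(1).tolist() for p in l])
print("key",w2a(A,ray(sc,f1((186,106)),65)),w2a(A,ray(sd,f2((131,88)),65)))
s=sense();T=R.from_quat(s["ee_rot"][[1,2,3,0]]).as_matrix();print(T.round(3))
for nm,P in(("a-x mid",(-40,-80,60)),("home",(22,53,12))):print(nm,a2w(A,P))
E
```

```text
[ 5.58933398e+02 -7.33945316e+00  2.50415315e-02] [[0.2, -2.1], [1.1, -0.9], [-0.9, -1.9], [-1.7, 0.2], [0.0, 0.6], [0.3, -1.6], [-0.8, 1.6]]
[[-38.7, -30.2], [-7.3, -82.9], [-38.4, -100.3], [-68.1, -46.6]]
[[-65.4, -43.7], [-36.9, -29.1], [-6.0, -82.7], [-35.2, -102.0]]
key [-45.79185557 128.47377962] [-46.73799285 125.1829988 ]
[[-0.959  0.283 -0.001]
 [ 0.283  0.959 -0.001]
 [ 0.    -0.001 -1.   ]]
a-x mid [520.94905202 -88.31592791  60.        ]
home [579.59943799  46.19478625  12.        ]
```

```bash
python3 -m crank '[[[-0.8,-0.8,0,0,0,-0.745,16],[-0.8,-0.8,0,0,0,-0.745,16],[-0.7,-0.9,0,0,0,-0.745,16],[-0.6,-1,0,0,0,0,16],[-0.6,-1,0,0,0,0,16],[-0.6,-1,0,0,0,0,16],[-0.6,-1,0,0,0,0,16],[-0.6,-1,0,0,0,0,16]]]'
python3 -m crank '[[[-0.6,-1,0,0,0,0,16],[-0.6,-1,0,0,0,0,16],[-0.6,-1,0,0,0,0,16],[-0.6,-1,0,0,0,0,16],[-0.6,-1,0,0,0,0,16],[-0.6,-1,0,0,0,0,16],[-0.6,-1,0,0,0,0,16],[-0.6,-1,0,0,0,0,16]]]'
python3 - <<'E'
from h import *
A=np.load("A.npy");s=sense();T=R.from_quat(s["ee_rot"][[1,2,3,0]]).as_matrix()
print(s["eef_pos"],T.round(3).tolist(),w2a(A,s["eef_pos"]))
sc,sd=cam("scene"),cam("side")
print("saline",w2a(A,ray(sc,(334,240.5),0)),"dropper",w2a(A,ray(sc,(379,252),0)),"gauze",w2a(A,ray(sc,(251,250),0)),"small",w2a(A,ray(sc,(337,313),10)))
E
```

```text
time_s: 0.9
eef_pos: [272.2, 307.4, 231.1]
ee_rot: [-0.0, -0.013, 1.0, -0.0]
force: [0.4, 0.6, -0.1]
grip_width: 0.187
grip_force: 0.0
time_s: 1.7
eef_pos: [397.3, 110.5, 231.1]
ee_rot: [-0.0, -0.013, 1.0, 0.0]
force: [0.5, 0.4, -0.2]
grip_width: 0.186
grip_force: 0.0
[397.27495506 110.50644275 231.14269381] [[-1.0, -0.025, -0.0], [-0.025, 1.0, 0.0], [0.0, 0.0, -1.0]] [-158.65702599  121.85670045]
saline [113.39016261  54.14107832] dropper [117.1074813  -78.02233582] gauze [-36.15045089 222.41867071] small [-174.51170136 -113.21021819]
```

```bash
python3 -m crank '[[[-0.4,-1,0.2,0,0,0,16],[-0.4,-1,0.2,0,0,0,16],[-0.4,-1,0.2,0,0,0,16],[-0.4,-1,0.2,0,0,0,16],[-0.4,-1,0.2,0,0,0,16],[-0.4,-1,0.2,0,0,0,16],[-0.3,-1,0,0,0,0,16],[0,-0.4,0,0,0,0,16]]]'
python3 -m crank '[[[0,0,0,0,0,0,16],[0,0,0,0,0,0,16],[0,0,0,0,0,0,16],[0,0,0,0,0,0,16],[0,0,0,0,0,0,16],[0,0,0,0,0,0,16],[0,0,0,0,0,0,16],[0,0,0,0,0,0,16]]]'
python3 - <<'E'
from h import *
s=sense();c=cam("wrist",s);cv2.imwrite("pics/w1.png",capture("wrist"))
np.savez("w1.npz",W=c[1]);A=np.load("A.npy");print(w2a(A,s["eef_pos"]),s["eef_pos"])
E
```

```text
time_s: 2.5
eef_pos: [469.4, -73.2, 200.8]
ee_rot: [-0.0, -0.012, 1.0, 0.0]
force: [-0.1, 0.2, 0.7]
grip_width: 0.19
grip_force: 0.0
time_s: 3.3
eef_pos: [469.0, -71.5, 201.3]
ee_rot: [-0.0, -0.013, 1.0, 0.0]
force: [1.0, -0.7, -0.2]
grip_width: 0.185
grip_force: 0.0
[-91.46254077 -61.9167378 ] [469.04986068 -71.52690139 201.29434118]
```

View pics/w1.png

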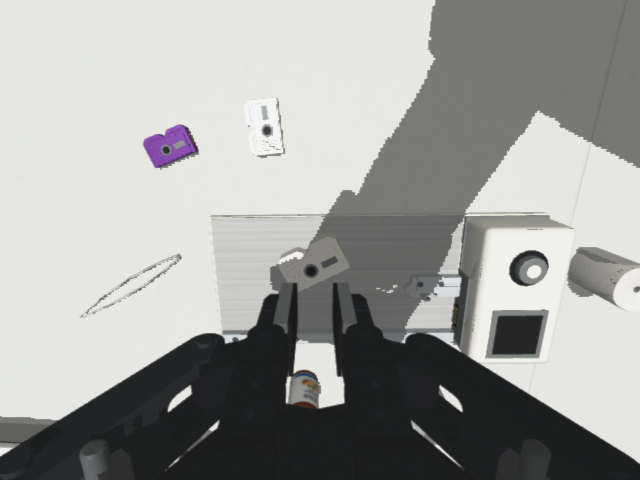

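The wrist view shows the cartridge under the fingers at about (312,264), with its notch on the open side. The deck edge runs along row 215 from column 211 to 548, and the key is at about (530,269).

```bash
python3 - <<'E'
from h import *
A=np.load("A.npy");c=(camera_model("wrist"),np.load("w1.npz")["W"])
for n,p,z in(("c(-85,-170)",(211,215.5),12),("c(-85,170)",(549,213),12),("c(60,-170)",(223,343),12),("reader(-85,85)",(466,214),12),("key ring",(530,269),65),("k1",(533,270),65)):
    print(n,w2a(A,ray(c,p,z)).round(1))
for p in((275,264),(335,237),(350,264),(287,288)):print("cart",w2a(A,ray(c,p,28)).round(1))
s=sense();print("proj of TCP",proj(c,s["eef_pos"]))
E
```

```text
c(-85,-170) [ -87.5 -164.2]
c(-85,170) [-90.  169.9]
c(60,-170) [  58.2 -163.7]
reader(-85,85) [-89.  88.]
key ring [-52.2 126.3]
k1 [-51.3 129.1]
cart [ -42.3 -100.6]
cart [-70.1 -42.1]
cart [-42.3 -26.8]
cart [-16.5 -89.4]
proj of TCP [313.79961632 302.7243283 ]
```

```bash
python3 -m crank '[[[0.1,-0.1,1,0,0,0,16],[0.1,0,1,0,0,0,16],[0,0,1,0,0,0,16],[0,0,1,0,0,0,16],[0,0,1,0,0,0,16],[0,0,1,0,0,0,16],[0,0,1,0,0,0,16],[0,0,0,0,0,0,16]]]'
python3 -m crank '[[[0,0,0.36,0,0,0,16],[0,0,0,0,0,0,16],[0,0,0,0,0,0,16],[-0.2,0,0,0,0,0,16],[-0.2,0,0,0,0,0,16],[-0.2,0,0,0,0,0,16],[-0.2,0,0,0,0,0,16],[-0.2,0,0,0,0,0,16]]]'
python3 - <<'E'
from h import *
A=np.load("A.npy");s=sense();print(w2a(A,s["eef_pos"]),s["eef_pos"],s["force"])
E
```

```text
time_s: 4.15
eef_pos: [462.6, -73.6, 24.1]
ee_rot: [-0.002, -0.013, 1.0, 0.001]
force: [0.1, -1.2, 1.1]
grip_width: 0.188
grip_force: 0.0
time_s: 4.95
eef_pos: [489.5, -73.5, 17.3]
ee_rot: [-0.0, -0.013, 1.0, 0.0]
force: [-0.4, 0.4, 0.2]
grip_width: 0.186
grip_force: 0.2
[-71.02497821 -64.44265176] [489.54426173 -73.54028903  17.28358129] [-0.44921534  0.35470352  0.17907512]
```

```bash
python3 -m crank '[[[-0.16,0,0,0,0,0,16],[-0.16,0,0,0,0,0,16],[-0.16,0,0,0,0,0,16],[-0.16,0,0,0,0,0,16],[-0.16,0,0,0,0,0,16],[-0.16,0,0,0,0,0,16],[-0.16,0,0,0,0,0,16],[-0.16,0,0,0,0,0,16]]]'
python3 -m crank '[[[-0.1,0,0,0,0,0,16],[-0.1,0,0,0,0,0,16],[-0.1,0,0,0,0,0,16],[-0.1,0,0,0,0,0,16],[-0.1,0,0,0,0,0,16],[-0.1,0,0,0,0,0,16],[-0.1,0,0,0,0,0,16],[0,0,0,0,0,0,16]]]'
python3 - <<'E'
from h import *
A=np.load("A.npy");s=sense();print(w2a(A,s["eef_pos"]),s["force"])
a=capture("side")[185:315,262:392];b=capture("wrist")[150:400,150:500]
cv2.imwrite("pics/p1.png",np.hstack([cv2.resize(a,(400,400),interpolation=2),cv2.resize(b,(400,286))[:].repeat(1,0) if 0 else cv2.copyMakeBorder(cv2.resize(b,(400,286)),0,114,0,0,0)]))
E
```

```text
time_s: 5.75
eef_pos: [521.5, -72.8, 17.3]
ee_rot: [0.0, -0.013, 1.0, -0.0]
force: [0.8, -0.1, 0.2]
grip_width: 0.189
grip_force: 0.2
time_s: 6.55
eef_pos: [538.9, -72.4, 17.3]
ee_rot: [0.0, -0.013, 1.0, -0.0]
force: [-0.2, 0.2, -0.2]
grip_width: 0.187
grip_force: 0.0
[-21.61537701 -64.52335912] [-0.24689334  0.22574886 -0.23874718]
```

View pics/p1.png

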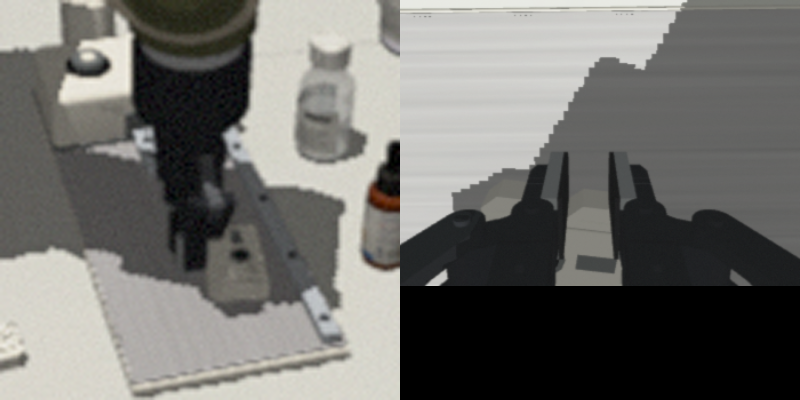

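The side crop shows the cartridge nearly square in front of the fingers, about 12 mm short of the rail. I'll go on slowly.

```bash
python3 -m crank '[[[-0.06,0,0,0,0,0,16],[-0.06,0,0,0,0,0,16],[-0.06,0,0,0,0,0,16],[-0.06,0,0,0,0,0,16],[-0.06,0,0,0,0,0,16],[-0.06,0,0,0,0,0,16],[-0.06,0,0,0,0,0,16],[-0.03,0,0,0,0,0,16]]]'
python3 -m crank '[[[-0.03,0,0,0,0,0,16],[-0.03,0,0,0,0,0,16],[-0.03,0,0,0,0,0,16],[-0.03,0,0,0,0,0,16],[-0.03,0,0,0,0,0,16],[0,0,0,0,0,0,16],[0,0,0,0,0,0,16],[0,0,0,0,0,0,16]]]'
```

```text
time_s: 7.45
eef_pos: [549.4, -72.1, 17.2]
ee_rot: [-0.001, -0.013, 1.0, 0.0]
force: [-5.2, -0.7, 3.5]
grip_width: 0.184
grip_force: 2.6
time_s: 8.25
eef_pos: [550.1, -72.0, 17.0]
ee_rot: [-0.005, -0.013, 1.0, 0.001]
force: [-21.2, -3.7, 12.7]
grip_width: 0.187
grip_force: 10.2
```

```bash
python3 -m crank '[[[0.1,0,0,0,0,0,16],[0.1,0,0,0,0,0,16],[0.2,0,0,0,0,0,16],[0.3,0,0,0,0,0,16],[0.5,0,-0.3,0,0,0,16],[0.5,-0.5,-1,0,0,0,16],[0.5,-1,-1,0,0,0,16],[0.5,-1,-1,0,0,0,16]]]'
python3 -m crank '[[[0,-1,-1,0,0,0,0],[0,-1,-1,0,0,0,0],[0,-1,-1,0,0,0,0],[0,0,0,0,0,0,0],[0,0,0,0,0,0,0],[0,0,0,0,0,0,0],[0,0,0,0,0,0,0],[0,0,0,0,0,0,0]]]'
python3 - <<'E'
from h import *
s=sense();c=cam("wrist",s);w=capture("wrist");np.savez("w2.npz",W=c[1]);cv2.imwrite("pics/w2full.png",w)
a=capture("side");cv2.imwrite("pics/s2full.png",a);b=w[180:360,270:500]
cv2.imwrite("pics/w2.png",np.hstack([cv2.resize(a[185:315,262:392],(390,390),interpolation=2),cv2.copyMakeBorder(cv2.resize(b,(398,311),interpolation=2),0,79,0,0,0)]))
A=np.load("A.npy");print(w2a(A,s["eef_pos"]),s["eef_pos"])
E
```

```text
time_s: 9.05
eef_pos: [486.9, -136.5, 100.7]
ee_rot: [0.0, -0.013, 1.0, 0.0]
force: [0.5, -0.9, 0.7]
grip_width: 0.189
grip_force: 0.0
time_s: 9.85
eef_pos: [489.5, -210.4, 174.2]
ee_rot: [-0.0, -0.013, 1.0, 0.0]
force: [0.8, -0.6, -0.3]
grip_width: 0.004
grip_force: 0.0
[ -74.5272051  -201.25029691] [ 489.46864779 -210.39273383  174.18528687]
```

View pics/w2.png

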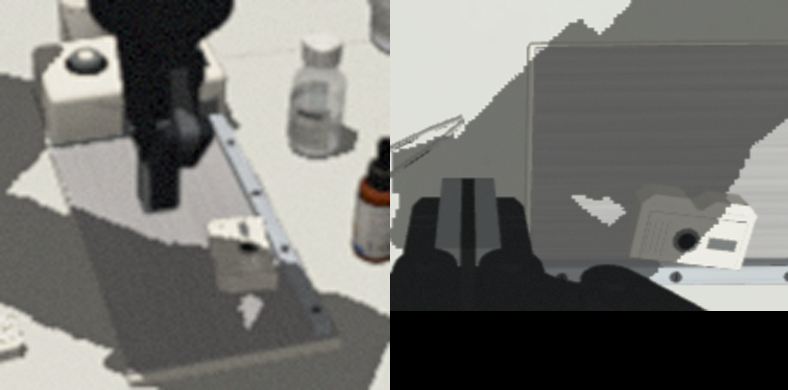

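```bash
python3 - <<'E'
from h import *
A=np.load("A.npy");c=(camera_model("wrist"),np.load("w2.npz")["W"])
f=lambda p:((p[0]-390+.5)/1.7304+269.5,(p[1]+.5)/1.7278+179.5)
for p,z in(((632,256),28),((741,269),28),((757,210),28),((645,194),28),((530,43),12),((660,266),22),((788,262),22),((660,284),22)):print(p,w2a(A,ray(c,f(p),z)).round(1))
E
```

```text
(632, 256) [  29.1 -110.1]
(741, 269) [ 37.3 -48.8]
(757, 210) [  0.9 -45.1]
(645, 194) [  -8.5 -106.2]
(530, 43) [ -87.2 -168.4]
(660, 266) [ 39.3 -91.8]
(788, 262) [ 36.7 -19.7]
(660, 284) [ 51.1 -90.7]
```

The cartridge has overturned by about 0.12 rad: its front corner is on the rail and its tail is off, because one finger sat in the notch. I'll push again centred on the cartridge, with the fingers clear of the notch.

```bash
python3 -m crank '[[[-0.15,0.7,0.9,0,0,0,24],[-0.15,0.7,0.9,0,0,0,24],[-0.15,0.7,0.9,0,0,0,24],[-0.15,0.7,0.9,0,0,0,24],[-0.15,0.7,0.9,0,0,0,24],[-0.15,0.7,0.9,0,0,0,24],[-0.15,0.73,0.6,0,0,0,24],[-0.13,0,0.24,0,0,0,24]]]'
python3 -m crank '[[[0,0,0,0,0,0,24],[0,0,0,0,0,0,24],[-0.2,0,0,0,0,0,24],[-0.2,0,0,0,0,0,24],[-0.1,0,0,0,0,0,24],[-0.1,0,0,0,0,0,24],[-0.1,0,0,0,0,0,24],[-0.1,0,0,0,0,0,24]]]'
python3 - <<'E'
from h import *
A=np.load("A.npy");s=sense();print(w2a(A,s["eef_pos"]),s["eef_pos"],s["force"])
E
```

```text
time_s: 10.75
eef_pos: [515.2, -85.1, 17.3]
ee_rot: [-0.001, -0.014, 1.0, 0.001]
force: [-1.1, -0.3, 1.2]
grip_width: 0.285
grip_force: 0.0
time_s: 11.55
eef_pos: [536.1, -86.6, 18.8]
ee_rot: [-0.0, -0.013, 1.0, 0.0]
force: [-0.3, -0.2, 0.3]
grip_width: 0.279
grip_force: 0.0
[-24.78355637 -78.71446887] [536.12853665 -86.6497966   18.80106433] [-0.29645933 -0.16139824  0.26483933]
```

```bash
python3 -m crank '[[[-0.06,0,0.05,0,0,0,24],[-0.06,0,0,0,0,0,24],[-0.06,0,0,0,0,0,24],[-0.06,0,0,0,0,0,24],[-0.06,0,0,0,0,0,24],[-0.06,0,0,0,0,0,24],[-0.06,0,0,0,0,0,24],[-0.06,0,0,0,0,0,24]]]'
python3 -m crank '[[[-0.04,0,0,0,0,0,24],[-0.04,0,0,0,0,0,24],[-0.03,0,0,0,0,0,24],[-0.03,0,0,0,0,0,24],[-0.03,0,0,0,0,0,24],[0,0,0,0,0,0,24],[0,0,0,0,0,0,24],[0,0,0,0,0,0,24]]]'
```

```text
time_s: 12.35
eef_pos: [548.0, -86.4, 17.5]
ee_rot: [-0.0, -0.013, 1.0, 0.0]
force: [-0.9, -0.8, 0.8]
grip_width: 0.279
grip_force: 0.2
time_s: 13.15
eef_pos: [551.0, -86.3, 17.5]
ee_rot: [-0.002, -0.013, 1.0, 0.0]
force: [-8.0, -2.1, 5.4]
grip_width: 0.281
grip_force: 4.0
```

```bash
python3 -m crank '[[[-0.04,0,0,0,0,0,24],[-0.04,0,0,0,0,0,24],[0,0,0,0,0,0,24],[0,0,0,0,0,0,24],[0.1,0,0,0,0,0,24],[0.1,0,0,0,0,0,24],[0.2,0,0,0,0,0,24],[0.5,0,-0.2,0,0,0,24]]]'
python3 -m crank '[[[0.5,-0.5,-1,0,0,0,0],[0.5,-1,-1,0,0,0,0],[0,-1,-1,0,0,0,0],[0,-1,-1,0,0,0,0],[-0.5,-1,-1,0,0,0,0],[-1,-1,-1,0,0,0,0],[0,0,0,0,0,0,0],[0,0,0,0,0,0,0]]]'
python3 - <<'E'
from h import *
s=sense();c=cam("wrist",s);w=capture("wrist");np.savez("w3.npz",W=c[1])
a=capture("side");b=w[150:350,270:470]
cv2.imwrite("pics/w3.png",np.hstack([cv2.resize(a[205:295,302:392],(400,400),interpolation=2),cv2.resize(b,(400,400),interpolation=2)]))
A=np.load("A.npy");print(w2a(A,s["eef_pos"]),s["eef_pos"])
E
```

```text
time_s: 13.95
eef_pos: [531.6, -86.6, 22.2]
ee_rot: [0.0, -0.013, 1.0, 0.0]
force: [-0.1, -0.3, 0.6]
grip_width: 0.281
grip_force: 0.0
time_s: 14.75
eef_pos: [547.5, -223.9, 172.1]
ee_rot: [-0.0, -0.013, 1.0, 0.0]
force: [-0.2, 0.6, 0.1]
grip_width: 0.002
grip_force: 0.0
[ -16.82911008 -216.16434371] [ 547.52208469 -223.85740707  172.09976956]
```

View pics/w3.png

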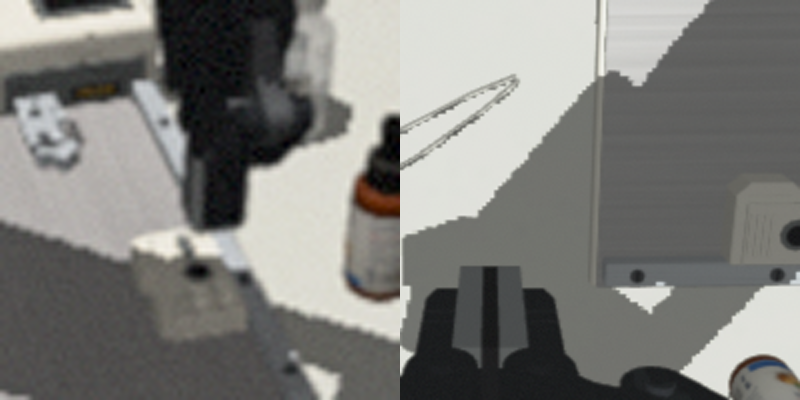

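The second crop shows the cartridge's tail end square and its long side flat on the rail (rail top at row 262, cartridge end at column 733). Next I turn the gripper a quarter turn to push along the rail.

```bash
python3 - <<'E'
from h import *
A=np.load("A.npy");c=(camera_model("wrist"),np.load("w3.npz")["W"])
f=lambda p:((p[0]-400+.5)/2+269.5,(p[1]+.5)/2+149.5)
for p,z in(((733,262),28),((733,192),28),((604,262),22),((604,284),12),((604,80),12),((700,262),22)):print(p,w2a(A,ray(c,f(p),z)).round(1))
print(sense()["joints"])
E
```

```text
(733, 262) [  37.1 -105.6]
(733, 192) [   3.7 -109. ]
(604, 262) [  39.8 -163. ]
(604, 284) [  55.9 -160.6]
(604, 80) [ -43.1 -165.4]
(700, 262) [  39.8 -118.5]
[-5.85329054e-01  5.06583232e-01  1.37419797e+00  1.40197071e-04
  1.26333065e+00 -2.18194181e+00]
```

```bash
python3 -m crank '[[[0,0,0,0,0,0.9375,4],[0,0,0,0,0,0.9375,4],[0,0,0,0,0,0.9375,4],[0,0,0,0,0,0.9375,4],[0,0,0,0,0,0.9375,4],[0,0,0,0,0,0.9375,4],[0,0,0,0,0,0.9375,4],[0,0,0,0,0,0.9375,4]]]'
python3 -m crank '[[[0,0,0,0,0,0.9375,4],[0,0,0,0,0,0.9375,4],[0,0,0,0,0,0.9375,4],[0,0,0,0,0,0.9375,4],[0.7,0.36,0.7,0,0,0,4],[0.7,0.36,0.7,0,0,0,4],[0.7,0.36,0.7,0,0,0,4],[0.7,0.36,0.7,0,0,0,4]]]'
python3 -m crank '[[[0,0,0.8,0,0,0,4],[0,0,0.8,0,0,0,4],[0,0,0.8,0,0,0,4],[0,0,0.5,0,0,0,4],[0,0,0,0,0,0,4],[0,0,0,0,0,0,4],[0,0,0,0,0,0,4],[0,0,0,0,0,0,4]]]'
python3 - <<'E'
from h import *
A=np.load("A.npy");s=sense();print(w2a(A,s["eef_pos"]),s["eef_pos"],s["force"],R.from_quat(s["ee_rot"][[1,2,3,0]]).as_matrix().round(3).tolist())
E
```

```text
time_s: 15.65
eef_pos: [547.0, -222.8, 171.6]
ee_rot: [-0.001, 0.491, 0.871, 0.0]
force: [-0.3, 0.1, 1.0]
grip_width: 0.048
grip_force: 0.0
time_s: 16.45
eef_pos: [581.2, -151.3, 101.1]
ee_rot: [-0.001, 0.698, 0.716, -0.0]
force: [0.5, 0.1, -0.2]
grip_width: 0.043
grip_force: 0.0
time_s: 17.25
eef_pos: [582.3, -153.2, 31.0]
ee_rot: [0.001, 0.698, 0.716, 0.0]
force: [0.7, -0.0, -0.1]
grip_width: 0.044
grip_force: 0.0
[  19.67748108 -146.38450826] [ 582.27001887 -153.18536377   30.95632363] [ 0.70054383 -0.00299234 -0.10627517] [[-0.025, 1.0, 0.001], [1.0, 0.025, -0.001], [-0.001, 0.001, -1.0]]
```

```bash
python3 -m crank '[[[0,0,0.26,0,0,0,4],[0,0,0.26,0,0,0,4],[0.16,0,0,0,0,0,4],[0.16,0,0,0,0,0,4],[0.16,0,0,0,0,0,4],[0.12,0,0,0,0,0,4],[0.1,0,0,0,0,0,4],[0.1,0,0,0,0,0,4]]]'
python3 -m crank '[[[0.1,0.001,0,0,0,0,4],[0.1,0.001,0,0,0,0,4],[0.14,0.002,0,0,0,0,4],[0.14,0.002,0,0,0,0,4],[0.14,0.002,0,0,0,0,4],[0.14,0.002,0,0,0,0,4],[0.14,0.002,0,0,0,0,4],[0.14,0.002,0,0,0,0,4]]]'
python3 -m crank '[[[0.14,0.002,0,0,0,0,4],[0.14,0.002,0,0,0,0,4],[0.14,0.002,0,0,0,0,4],[0.14,0.002,0,0,0,0,4],[0.14,0.002,0,0,0,0,4],[0.14,0.002,0,0,0,0,4],[0.1,0.002,0,0,0,0,4],[0.05,0,0,0,0,0,4]]]'
python3 - <<'E'
from h import *
A=np.load("A.npy");s=sense();print(w2a(A,s["eef_pos"]),s["eef_pos"],s["force"])
a=capture("side");w=capture("wrist")
cv2.imwrite("pics/w4.png",np.hstack([cv2.resize(a[195:285,302:392],(400,400),interpolation=2),cv2.resize(w[180:380,200:400],(400,400))]))
E
```

```text
time_s: 18.05
eef_pos: [581.5, -132.8, 17.2]
ee_rot: [0.0, 0.698, 0.716, 0.0]
force: [0.6, 0.5, 0.3]
grip_width: 0.044
grip_force: 0.0
time_s: 18.85
eef_pos: [581.0, -106.8, 17.1]
ee_rot: [-0.0, 0.698, 0.716, -0.0]
force: [-0.4, -1.9, -0.3]
grip_width: 0.041
grip_force: 0.7
time_s: 19.65
eef_pos: [580.8, -81.9, 17.0]
ee_rot: [-0.0, 0.698, 0.716, -0.0]
force: [-1.8, -0.7, 0.5]
grip_width: 0.05
grip_force: 0.5
[ 19.98684275 -75.12092733] [580.79492084 -81.93637952  17.01305815] [-1.84234396 -0.71688444  0.54039574]
```

View pics/w4.png

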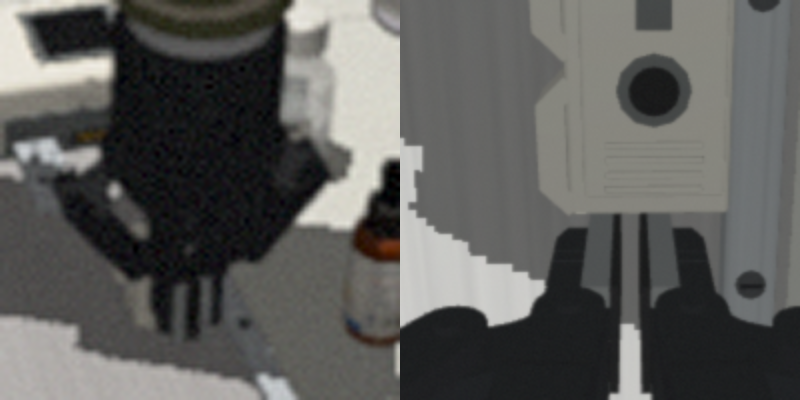

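The wrist crop shows the cartridge flush along the rail (its right edge at column 725, parallel to the rail), with both fingers square on its tail end. I'll push on.

```bash
python3 -m crank '[[[0.1,0.002,0,0,0,0,4],[0.12,0.002,0,0,0,0,4],[0.12,0.002,0,0,0,0,4],[0.12,0.002,0,0,0,0,4],[0.12,0.002,0,0,0,0,4],[0.12,0.002,0,0,0,0,4],[0.12,0.002,0,0,0,0,4],[0.12,0.002,0,0,0,0,4]]]'
python3 -m crank '[[[0.12,0.002,0,0,0,0,4],[0.12,0.002,0,0,0,0,4],[0.12,0.002,0,0,0,0,4],[0.12,0.002,0,0,0,0,4],[0.12,0.002,0,0,0,0,4],[0.12,0.002,0,0,0,0,4],[0.12,0.002,0,0,0,0,4],[0.12,0.002,0,0,0,0,4]]]'
python3 -m crank '[[[0.1,0.002,0,0,0,0,4],[0.1,0.002,0,0,0,0,4],[0.1,0.002,0,0,0,0,4],[0.1,0.002,0,0,0,0,4],[0.1,0.002,0,0,0,0,4],[0.1,0.002,0,0,0,0,4],[0.1,0.002,0,0,0,0,4],[0.1,0.002,0,0,0,0,4]]]'
python3 - <<'E'
from h import *
A=np.load("A.npy");s=sense();print(w2a(A,s["eef_pos"]),s["eef_pos"],s["force"])
E
```

```text
time_s: 20.55
eef_pos: [580.6, -58.5, 17.0]
ee_rot: [-0.0, 0.698, 0.716, 0.0]
force: [-2.3, -1.2, 0.3]
grip_width: 0.043
grip_force: 0.7
time_s: 21.35
eef_pos: [580.4, -34.5, 17.1]
ee_rot: [0.0, 0.698, 0.716, 0.0]
force: [-1.0, -1.8, 0.9]
grip_width: 0.046
grip_force: 0.5
time_s: 22.15
eef_pos: [580.0, -16.2, 17.1]
ee_rot: [0.0, 0.698, 0.716, -0.001]
force: [-3.8, -9.5, 0.2]
grip_width: 0.048
grip_force: 4.7
[20.834726  -9.3533369] [579.9957892  -16.16817866  17.05187697] [-3.8092396  -9.45816774  0.19790008]
```

```bash
python3 -m crank '[[[0.07,0,0,0,0,0,4],[0.07,0,0,0,0,0,4],[0.07,0,0,0,0,0,4],[0.07,0,0,0,0,0,4],[0.07,0,0,0,0,0,4],[0.07,0,0,0,0,0,4],[0.07,0,0,0,0,0,4],[0.07,0,0,0,0,0,4]]]'
python3 -m crank '[[[0.05,0,0,0,0,0,4],[0.05,0,0,0,0,0,4],[0.05,0,0,0,0,0,4],[0.05,0,0,0,0,0,4],[0.03,0,0,0,0,0,4],[0.03,0,0,0,0,0,4],[0,0,0,0,0,0,4],[0,0,0,0,0,0,4]]]'
python3 - <<'E'
from h import *
A=np.load("A.npy");s=sense();print(w2a(A,s["eef_pos"]),s["eef_pos"],s["force"])
E
```

```text
time_s: 22.95
eef_pos: [579.5, -2.1, 17.0]
ee_rot: [0.0, 0.698, 0.716, -0.001]
force: [-5.0, -9.4, 1.1]
grip_width: 0.048
grip_force: 4.7
time_s: 23.75
eef_pos: [579.8, 5.2, 17.1]
ee_rot: [0.0, 0.698, 0.716, -0.0]
force: [-2.2, -4.2, -0.3]
grip_width: 0.052
grip_force: 2.6
[21.20232736 12.04741289] [579.82742377   5.23506585  17.06750343] [-2.24208597 -4.24575681 -0.30854918]
```

```bash
python3 -m crank '[[[0.03,0,0,0,0,0,4],[0.03,0,0,0,0,0,4],[0.03,0,0,0,0,0,4],[0.03,0,0,0,0,0,4],[0.03,0,0,0,0,0,4],[0,0,0,0,0,0,4],[0,0,0,0,0,0,4],[0,0,0,0,0,0,4]]]'
```

```text
time_s: 24.55
eef_pos: [579.9, 5.5, 17.2]
ee_rot: [0.002, 0.698, 0.716, -0.002]
force: [-4.7, -25.1, -0.1]
grip_width: 0.046
grip_force: 12.2
```

```bash
python3 -m crank '[[[-0.1,0,0,0,0,0,4],[-0.3,0,0,0,0,0,4],[-0.5,0,0,0,0,0,0],[0,0,-1,0,0,0,0],[0,0,-1,0,0,0,0],[0,-0.5,-1,0,0,0,0],[0.5,-0.5,-1,0,0,0,0],[1,-0.5,-1,0,0,0,0]]]'
python3 -m crank '[[[0.5,0,0,0,0,0,0],[0,0,0,0,0,0,0],[0,0,0,0,0,0,0],[0,0,0,0,0,0,0],[0,0,0,0,0,0,0],[0,0,0,0,0,0,0],[0,0,0,0,0,0,0],[0,0,0,0,0,0,0]]]'
python3 - <<'E'
from h import *
s=sense();c=cam("wrist",s);w=capture("wrist");np.savez("w5.npz",W=c[1])
A=np.load("A.npy");print(w2a(A,s["eef_pos"]),s["eef_pos"])
for P in((-48,127,65),(22,53,28),(22,85,28),(42,21,22)):print(P,proj(c,a2w(A,P)).round())
cv2.imwrite("pics/w5.png",cv2.resize(w[0:400,130:530],(600,600),interpolation=2))
E
```

```text
time_s: 25.35
eef_pos: [541.6, 22.6, 143.1]
ee_rot: [0.0, 0.699, 0.715, 0.0]
force: [0.6, 0.3, 0.5]
grip_width: 0.0
grip_force: 0.0
time_s: 26.15
eef_pos: [541.5, 35.9, 142.0]
ee_rot: [-0.0, 0.698, 0.716, -0.0]
force: [-0.0, 0.5, 0.6]
grip_width: -0.001
grip_force: 0.0
[-16.31126272  43.67170482] [541.53375711  35.91014327 141.97296171]
(-48, 127, 65) [264. 117.]
(22, 53, 28) [366. 220.]
(22, 85, 28) [368. 179.]
(42, 21, 22) [388. 257.]
```

View pics/w5.png

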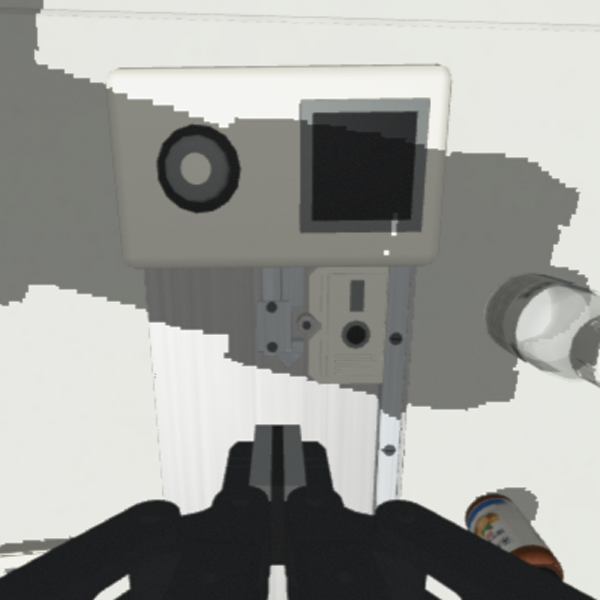

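The picture shows the cartridge home against the reader and rail, with the roller in its notch at (307,325). The start key's centre is at crop (197,168), which is full-image (261,112).

```bash
python3 - <<'E'
from h import *
A=np.load("A.npy");c=(camera_model("wrist"),np.load("w5.npz")["W"])
s=sense();k=ray(c,(261,112),65);print(w2a(A,k),(w2a(A,k)-w2a(A,s["eef_pos"]))/25,(s["eef_pos"][2]-65)/25)
E
```

```text
[-49.66345562 129.66643708] [-1.33451662  3.43896735] 3.080783787952986
```

```bash
python3 -m crank '[[[0.85,-0.33,0,0,0,0,0],[0.85,-0.33,0,0,0,0,0],[0.85,-0.33,0.4,0,0,0,0],[0.82,-0.33,0.5,0,0,0,0],[0,0,0.7,0,0,0,0],[0,0,0.6,0,0,0,0],[0,0,0.5,0,0,0,0],[0,0,0,0,0,0,0]]]'
python3 -m crank '[[[0,0,0.08,0,0,0,0],[0,0,0.08,0,0,0,0],[0,0,0.08,0,0,0,0],[0,0,0.08,0,0,0,0],[0,0,0.08,0,0,0,0],[0,0,0,0,0,0,0],[0,0,0,0,0,0,0],[0,0,0,0,0,0,0]]]'
python3 -c "
from h import *
s=sense();print(w2a(np.load('A.npy'),s['eef_pos']),s['eef_pos'],s['force'])"
```

```text
time_s: 27.0
eef_pos: [505.7, 119.3, 73.2]
ee_rot: [-0.001, 0.698, 0.716, -0.001]
force: [-0.5, -0.1, 0.3]
grip_width: -0.001
grip_force: 0.0
time_s: 27.8
eef_pos: [506.5, 119.4, 64.7]
ee_rot: [0.0, 0.698, 0.716, 0.0]
force: [0.6, -0.0, 1.3]
grip_width: 0.003
grip_force: 0.5
[-49.26717611 127.9939253 ] [506.47683928 119.38074653  64.68876093] [ 0.58490172 -0.0290377   1.28265999]
```

```bash
python3 -m crank '[[[0,0,0.06,0,0,0,0],[0,0,0.06,0,0,0,0],[0,0,0.06,0,0,0,0],[0,0,0.04,0,0,0,0],[0,0,0.04,0,0,0,0],[0,0,0,0,0,0,0],[0,0,0,0,0,0,0],[0,0,0,0,0,0,0]]]'
```

```text
time_s: 28.6
eef_pos: [506.6, 119.4, 59.7]
ee_rot: [0.0, 0.698, 0.716, 0.0]
force: [-8.3, -1.0, 20.2]
grip_width: -0.0
grip_force: 10.2
```

The force has risen well past the 4 N spring, so the key is bottomed. I release and move clear.

```bash
python3 -m crank '[[[0,0,0,0,0,0,0],[0,0,-0.2,0,0,0,0],[0,0,-0.3,0,0,0,0],[0,0,-0.6,0,0,0,0],[0,0,-1,0,0,0,0],[0,0,-1,0,0,0,0],[0,0,0,0,0,0,0],[0,0,0,0,0,0,0]]]'
python3 -c "
from h import *
s=sense();c=cam('wrist',s);A=np.load('A.npy')
w=capture('wrist');print(s['force'],s['eef_pos'])
p=np.load('w5.npz')
print(finish_job())"
```

```text
time_s: 29.4
eef_pos: [506.3, 119.4, 135.4]
ee_rot: [-0.0, 0.698, 0.716, 0.0]
force: [0.3, -0.2, -0.0]
grip_width: -0.002
grip_force: 0.0
[ 0.33397982 -0.19208596 -0.00343421] [506.26148219 119.4267533  135.4013494 ]
the job is handed in; nothing more can be done
None
```

I handed the job in at about 29 s: the cartridge is home against the rail and reader with the roller in its notch, and the start key was pressed to its stop and let go; I got no verdict back, and I took no picture after the key press.

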